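# Load a sherd on the sample cassette and lift the cassette out by its two catches

## Robot

A 6-joint arm with a two-finger parallel gripper is mounted at the origin on the work surface. World frame = base frame: x ahead of the robot, y to its left, z up, the work surface at z = 0. Lengths are in mm, angles in rad, forces in N, time in s.
With the tool pointing down it reaches from about 250 to 775 mm from the base axis. Payload 4 kg.
Tool frame: the origin (TCP) lies at the very end of the fingers, on their centre line; the grasp point (between the pads) lies 19 mm behind it; z points along the fingers, y is the direction in which the jaws open and shut (so a half turn about z gives the same grasp; the last joint's range is limited). The gripper opens to 94 mm and grips with 3 to 60 N. Pads are 16 mm wide; open, the fingers measure 119 mm over their backs; the gripper's body (75 mm by 177 mm) begins 78 mm behind the grasp point.
Start: joints at [-0.103, 0.087, 1.371, -0, 1.684, -0.103], TCP at [550.018, -0.007, 205.506] pointing down, gripper open.
Joint ranges: [-3.1, 3.1], [-0.76, 2.03], [0.27, 2.55], [-1.08, 4.22], [0.17, 2.65], [-2.57, 2.57]. Speed limits (rad/s): [2.79, 2.79, 3.14, 3.14, 3.14, 3.14].

## Interface

Orientations are given as a rotation vector (axis times angle).
In Python, from cell import readout, eyes, manip, nets gives the robot as it stands.
- The arm moves only by the shell command python3 -m crank 'ROWS' [OPENING]. ROWS is JSON, a list of rows, each an object with "slide": the shift along the tool's x, y, z in m, a list of three; "spin": the turn about the tool's z in rad. A call has exactly 5 rows; each row shifts and turns the pose as measured when the row begins, along the tool's axes as they then stand; what a row does not reach is not made up. A row lasts 1/8 s, in which the tool goes at most 62.5 mm and 10.7 degrees, less where a joint would pass 70% of its speed; a pose out of reach is approached as far as the arm can. A call is refused whole if a number of a shift passes 0.0625 or a number of a turn 0.188, either way. A call with a gripper value outside its range is refused whole. OPENING is the finger opening in m, from 0 to 0.094, set as the call begins (- or left out, the last holds). The fingers move at their own pace and stop on an object; the grip force is fixed at half the most. Time passes only in rows, so rows that do not move let the fingers close, or fill a call up. It gives the time, the measured TCP pose, the force and the opening at its end, in the units of the state.
- readout.state(): the state, without advancing time (a new reading comes with each control period).
- eyes.get_image(name): name is "scene" or "side" or "wrist"; returns (picture, depth): 420x560x3 uint8, red, green, blue; 420x560 float32, mm along the optical axis (not along the pixel's ray), 0 where there is no reading.
- eyes.camera_params(name): a dict with "camera_matrix" (3x3 intrinsics, pixels), "position" and "rotation" of the camera in the world. Camera axes: x right, y up, looking along -z (the intrinsics and any distortion apply to the point x, -y, -z); pixel columns grow to the right and rows downward; lengths in mm; the calibration is good to about 2 mm. A picture is of the moment at which its call begins: read the wrist's pose just before it. camera_params takes no time and is no camera call; for the wrist camera it gives the pose at the moment of the call.
- manip.job_done(): hands the job in, once; it reports no verdict.
Trained networks look in the newest picture that a camera, given by its name, has taken for a name from the list of things; names that differ only in an ending like _2 or _b are one class to them, and where a whole thing is asked for, a point or a joint stands for the part that bears it (a point fixed in the world has none). Each returns a list of dicts, best first, with "p" (0 to 1); they miss things now and then, are a little off and sometimes report something else, mostly with a low value. They report only what shows in the picture. A call takes as long as a camera call.
- nets.search_frame(label, camera): "centre" ([x, y, z] in mm, in world coordinates, good to about 4 mm: the middle of the surface that is visible of it).
- nets.outline_of(label, camera): "mask" (420x560 bool, what is visible of it).
The state is a dict: "time_s": time; "joint_positions": joint angles; "joint_velocities": joint speeds; "effort": joint torques, N m; "tool_pos": TCP position; "tcp_rot": TCP orientation; "contact_force": force on the tool from outside, world axes, zero at the start; "ft_torque": the same for the moment, N m; "gripper_width": finger opening in mm.
Only numpy, scipy, OpenCV 4.12 (cv2) and the standard library are available. Lean on these libraries where they do the work, as an engineer would, in place of code of your own. Each camera call takes 0.05 s, during which the arm holds its last target. There are 200 camera calls.

## Task

Take the red-brown sherd from the sorting mat, lay it flat and lengthwise on the middle of the narrow raised pedestal of the docked white cassette, and let go of it. Then pinch the cassette's two orange side catches fully in with the fingers and lift the cassette straight up out of its dock, keeping it level with the sherd still on its pedestal. Finish while still holding it there by the pinched catches, 12 cm or so above the dock, and leave the dark sherds, the brush, the jar and the tub where they are.

Things in the scene. Friction and masses are not known exactly. Their poses are not given: they have to be found in the camera images.
- red_sherd_mid (a point): The only red-brown pottery sherd (terracotta colour), one of four loose sherds lying flat on the sorting mat. A flat eight-cornered prism 46 long (its x) x 26 wide (its y) x 14 thick (its z), about 35 g; the point is its centre, 7 above its underside. Its two ends (at x = -23 and +23) are flat and parallel, about 18 wide, so the fingers close along its x, 46 apart; they may reach down almost to the mat.
- dark_sherd_a_mid (a point): Dark grey sherd on the mat, about 48 x 34 x 14 thick, loose; its centre, 7 up. To be left where it is.
- dark_sherd_b_mid (a point): Dark brownish-grey sherd on the mat, about 45 x 32 x 14 thick, loose; its centre. To be left where it is.
- dark_sherd_c_mid (a point): Black-grey sherd on the mat, about 47 x 30 x 14 thick, loose; its centre. To be left where it is.
- mat: Blue-grey sorting mat, fixed, 220 (x) x 180 (y) x 8 thick; origin at the centre of its underside, on the table. The sherds lie on its top about 120 apart in its x and 90 apart in its y.
- dock: Grey fixed docking plate 150 (x) x 130 (y) x 10 thick that holds the cassette, origin at the centre of its underside on the table. The cassette sits on its top, 10 up, with the same axes, between low black guides (top at 20, 1 clearance) and under two steel lips (22 either side of the middle in x, y from 34.5 to 50 on either side, from 20 to 26 up). Nothing on it rises above 26. It may stand on the robot's left or right, with the mat on the other side.
- cassette: White sample cassette, loose (about 0.15 kg with its catches), latched in the dock. Origin at the centre of its underside. A tray 100 (x) x 52 (y) x 8 thick with a waist 40 wide in the middle. In its middle stands a narrow raised pedestal, 20 (x) x 22 (y), 18 above the tray, with a flat black rubber top. On its +y and -y sides stand the two upright orange catches. Once both catches are pressed in it lifts straight up out of the dock.
- pedestal_top (a point): Centre of the pedestal's flat top, 26 above the cassette's underside; axes are the cassette's. The sherd lies on it with its long x along the cassette's x (either way round), overhanging about 13 at each end, so that a gripper closing along the cassette's x can set it down between the catches.
- catch_mid (a point): Point midway between the two orange catches at the height to pinch them, 44 above the cassette's underside (18 above the pedestal's top). Each catch is a ribbed upright plate 28 wide (x), from 2 to 62 above the cassette's underside; outer faces 66 apart in y when free, 54 when both are fully in (inner faces 56 apart free, 44 pressed). Pinch along the cassette's y; the finger ends may reach 20 to 22 below this point; the steel lips beside them begin 28 below it.
- catch_left (a joint): Catch on the cassette's +y side: how far it is pressed in towards the middle, in m, 0 free to 0.006 fully in. Spring: 1.5 N to start, 4.5 N fully in; it springs back out when let go. A hook at its foot is under the dock's lip by 3.5 mm when free, so it must be pressed in by more than about 4.5 mm to come out cleanly.
- catch_right (a joint): The same on the cassette's -y side.
- brush_mid (a point): Wooden brush 190 long lying on the table to the robot's left; its middle, 10 up. To be left alone.
- jar_mid (a point): Small lidded jar, 60 across, 75 tall, on the table to the robot's right; its middle, 37 up. To be left alone.
- tub_mid (a point): Small round wooden tub, 76 across, 60 tall, at the far side of the table; its middle, 30 up. To be left alone.

How it is judged (in metres and radians):
On the way, in this order (a step that is already met when the one before it is completed fails the run):
1. the red-brown sherd lies on the pedestal, let go, the cassette still down in its dock (horizontal distance between red_sherd_mid and pedestal_top below 0.009 m and z of red_sherd_mid in the frame of pedestal_top between 0.003 and 0.011 m and angle between the x axis of red_sherd_mid and the x axis of pedestal_top, either way round below 0.3 rad and contact force between the fingers and red_sherd below 0.05 N and height (world z) of pedestal_top below 0.042 m), for 0.3 s.
2. both catches are pinched in by the fingers with the cassette still in its dock and the sherd on its pedestal (all of step 1 and value of joint each of catch_left, catch_right above 0.0042 m and contact force between the fingers and cassette above 2 N), for 0.1 s.
At the end, for the whole second after the job is handed in: Fingers hold the cassette by both catches (each in > 4.2 mm, > 2 N), clear of the dock, > 80 mm above its seat, still, within 0.2 rad of level; the red-brown sherd lies flat on the pedestal, untouched, within 9 mm of its middle and 0.3 rad of lengthwise (horizontal distance between red_sherd_mid and pedestal_top below 0.009 m and z of red_sherd_mid in the frame of pedestal_top between 0.003 and 0.011 m and angle between the x axis of red_sherd_mid and the x axis of pedestal_top, either way round below 0.3 rad and contact force between the fingers and red_sherd below 0.05 N and value of joint each of catch_left, catch_right above 0.0042 m and height (world z) of cassette above 0.09 m and angle between cassette's own z axis and vertical below 0.2 rad and contact force between the fingers and catch_left above 2 N and contact force between the fingers and catch_right above 2 N and contact force between cassette and dock below 0.05 N and linear speed of cassette below 0.03 m/s); the arm keeps its last pose, push and grip.
It fails at once if a dark sherd is moved by more than 20 mm (distance of any of dark_sherd_a_mid, dark_sherd_b_mid, dark_sherd_c_mid from where it was at the start of the episode above 0.02 m).
It fails at once if the brush, jar or tub is moved by more than 30 mm (distance of any of brush_mid, jar_mid, tub_mid from where it was at the start of the episode above 0.03 m).
It also fails if it takes over 53 s, if anything falls off the work surface, if the arm or the gripper's body presses on something with over 40 N, if the wrist force passes 120 N, or if a joint passes its speed limit or range.

## Working session

There is one attempt and no reset: what is moved stays moved. The work goes in short steps, Python scripts to look and compute and a shell command to move; the robot and the scene stay as the last step left them, time stands still between calls to the robot, and variables do not carry over. Pictures are saved under pics/ and viewed, about 8 in all and at most 12, crops included, and the job is handed in when it is done.

```bash
mkdir -p pics; ls; cat > h.py <<'E'
import numpy as np,cv2
from cell import readout,eyes,manip,nets
from scipy.spatial.transform import Rotation as R
def rot(p):
    r=np.array(p["rotation"],float)
    return r if r.shape==(3,3) else R.from_rotvec(r).as_matrix() if r.size==3 else R.from_quat(r).as_matrix()
def cloud(d,p):
    K=np.array(p["camera_matrix"]);v,u=np.mgrid[:d.shape[0],:d.shape[1]]
    c=np.stack([(u-K[0,2])/K[0,0]*d,-(v-K[1,2])/K[1,1]*d,-d],-1)
    return c@rot(p).T+np.array(p["position"])
def save(n,im): cv2.imwrite("pics/"+n+".png",im[...,::-1])
def rect(pts):
    (c,s,a)=cv2.minAreaRect(pts[:,:2].astype(np.float32))
    if s[0]<s[1]: s=s[::-1];a+=90
    a=(a+90)%180-90
    return np.round(c,1),np.round(s,1),round(a,1)
E
python3 - <<'E'
from h import *
print(readout.state()["tool_pos"],readout.state()["tcp_rot"])
ims=[]
for cam in("scene","side","wrist"):
    p=eyes.camera_params(cam);im,d=eyes.get_image(cam);ims.append(im)
    if cam=="scene":print(p)
    P=cloud(d,p)
    for l in("red_sherd_mid","dark_sherd_a_mid","mat","dock","cassette","pedestal_top","catch_mid","catch_left"):
        for r in nets.search_frame(l,cam)[:4]: print(cam,l,np.round(r["centre"]),round(r["p"],2))
    for l in("red_sherd_mid","mat","dock"):
        for r in nets.outline_of(l,cam)[:1]:
            m=r["mask"]&(d>0); q=P[m]
            if len(q)>20: print(cam,l,rect(q),np.percentile(q[:,2],[5,50,95]).round(1),round(r["p"],2))
save("all0",cv2.resize(np.vstack([np.hstack(ims[:2]),np.hstack([ims[2],ims[2]*0])]),(800,600)))
E
```

```text
pics
[5.49453430e+02 5.81128403e-02 2.04309222e+02] [-2.22024042e+00 -2.22023516e+00  2.16597386e-03]
{'camera_matrix': array([[455.46879971,   0.        , 278.40799482],
       [  0.        , 455.46879971, 204.67982037],
       [  0.        ,   0.        ,   1.        ]]), 'position': array([1200.38198728, -834.63250417,  943.22241166]), 'rotation': array([0.83660596, 0.25980514, 0.6130284 ])}
scene red_sherd_mid [ 620. -272.   26.] 0.47
scene red_sherd_mid [514. 461.  16.] 0.43
scene red_sherd_mid [548. 186.  30.] 0.4
scene mat [ 569. -222.   11.] 0.95
scene dock [560. 152.   7.] 0.97
scene dock [ 504. -258.   21.] 0.3
scene cassette [548. 186.  29.] 0.88
scene pedestal_top [550. 186.  26.] 0.83
scene catch_mid [553. 184.  29.] 0.91
scene catch_left [543. 216.  53.] 0.55
scene red_sherd_mid (array([ 622.2, -263.1]), array([43. , 30.2]), -9.6) [ 9.8 20.7 24. ] 0.47
scene mat (array([ 555.2, -210.3]), array([232.7, 189.1]), -6.2) [ 3.7  7.7 11. ] 0.57
scene dock (array([542.1, 193.8]), array([152.8, 150.6]), 7.4) [ 3.6 10.9 25. ] 0.93
side red_sherd_mid [ 615. -272.   23.] 0.45
side 
[... 487 characters left out ...]
ray([546.9, 193.3]), array([160.8, 156.1]), 4.6) [ 4.  13.3 27.3] 0.73
wrist red_sherd_mid [ 617. -259.   21.] 0.68
wrist dark_sherd_a_mid [ 506. -150.   22.] 0.63
wrist dark_sherd_a_mid [538. 179.  14.] 0.57
wrist dark_sherd_a_mid [548. 158.  62.] 0.25
wrist mat [ 560. -173.    9.] 0.97
wrist dock [544. 144.   6.] 0.62
wrist cassette [539. 179.  22.] 0.94
wrist pedestal_top [541. 183.  17.] 0.85
wrist catch_mid [542. 181.  15.] 0.59
wrist red_sherd_mid (array([ 617.8, -264.7]), array([45.6, 25.8]), -15.0) [10.4 20.8 22.4] 0.75
wrist mat (array([ 565.5, -145.7]), array([331.5, 224. ]), 85.3) [5.9 7.4 8.6] 0.93
wrist dock (array([546.5, 155.1]), array([27.5,  6.4]), 8.1) [23.2 61.1 72.2] 0.44
```

View pics/all0.png

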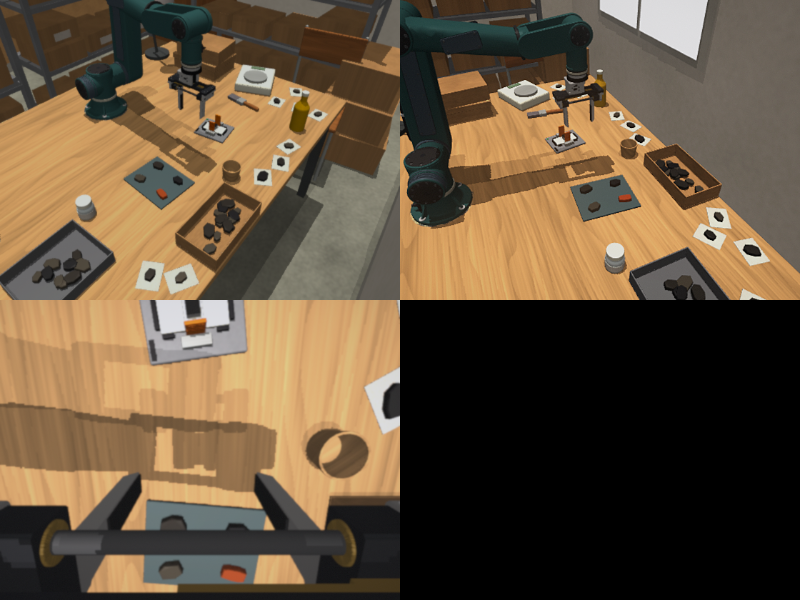

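The wrist view shows the red sherd at about (232,573) on the composite, near world (618,-264) and turned about -12°. The cassette is near (541,183), turned about +6°. I'm moving towards the sherd.

```bash
python3 -m crank '[{"slide":[-0.046,0.014,0],"spin":0.04},{"slide":[-0.046,0.014,0],"spin":0.04},{"slide":[-0.046,0.014,0],"spin":0.04},{"slide":[-0.046,0.014,0],"spin":0.04},{"slide":[-0.046,0.014,0],"spin":0.04}]' 0.07
cat > look.py <<'E'
from h import *
import sys
n=sys.argv[1];labels=sys.argv[2:]
p=eyes.camera_params("wrist");s=readout.state();im,d=eyes.get_image("wrist");P=cloud(d,p)
M=R.from_rotvec(s["tcp_rot"]).as_matrix();y=M[:,1]
print(s["time_s"],np.round(s["tool_pos"],1),"jaw yaw",np.degrees(np.arctan2(y[1],y[0])).round(1),"toolz",M[:,2].round(3),"cam",np.round(p["position"]),s["gripper_width"])
save(n,im);np.savez("pics/"+n,im=im,d=d,P=P)
for l in labels:
    for r in nets.outline_of(l,"wrist")[:2]:
        q=P[r["mask"]&(d>0)]
        if len(q)<30: continue
        zt=np.percentile(q[:,2],90);q2=q[q[:,2]>zt-3]
        print(l,round(r["p"],2),"all",rect(q),"top z",zt.round(1),"top",rect(q2))
E
python3 look.py w1 red_sherd_mid dark_sherd_a_mid
```

```text
time_s: 2.42
tool_pos: [603.5, -236.9, 206.1]
tcp_rot: [2.43, 1.99, 0.004]
contact_force: [0.3, -0.1, -0.3]
gripper_width: 69.6
2.425 [ 603.5 -236.9  206.1] jaw yaw -11.4 toolz [ 0.003  0.001 -1.   ] cam [ 618. -165.  385.] 69.63787257759685
red_sherd_mid 0.82 all (array([ 619.8, -266.2]), array([49.6, 27.1]), -20.3) top z 22.3 top (array([ 618.2, -265.9]), array([45.7, 25.3]), -14.1)
dark_sherd_a_mid 0.71 all (array([ 503.9, -162.8]), array([45.6, 34.3]), 21.2) top z 22.4 top (array([ 503.7, -162.5]), array([44.7, 33.7]), 21.2)
```

View pics/w1.png

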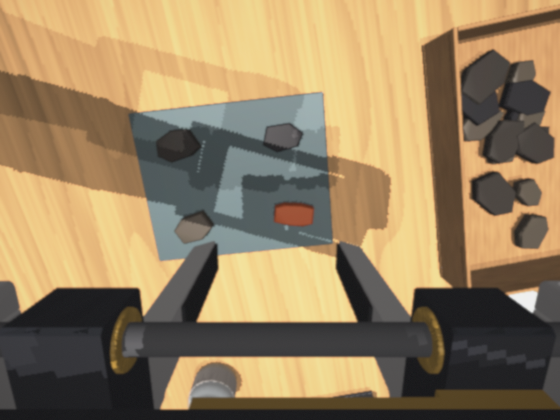

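The red sherd is at pixel (294,214), nearly in line with the jaws and clear of the other sherds. I'm descending.

```bash
python3 -m crank '[{"slide":[-0.010,0.008,0.02],"spin":0.03},{"slide":[-0.010,0.008,0.03],"spin":0},{"slide":[-0.0055,0.004,0.035],"spin":0},{"slide":[0,0,0.03],"spin":0},{"slide":[0,0,0.02],"spin":0}]' 0.07
python3 look.py w2 red_sherd_mid
```

```text
time_s: 3.2
tool_pos: [619.0, -263.0, 63.4]
tcp_rot: [2.46, 1.953, 0.005]
contact_force: [0.3, 0.3, 0.5]
gripper_width: 70.0
3.2 [ 619.  -263.    63.4] jaw yaw -13.1 toolz [ 0.003  0.002 -1.   ] cam [ 635. -192.  242.] 69.98568857938824
red_sherd_mid 0.59 all (array([ 617.9, -268.5]), array([45.9, 31.4]), -13.2) top z 22.2 top (array([ 618.5, -265.9]), array([45.7, 26.4]), -14.4)
```

```bash
python3 -m crank '[{"slide":[-0.003,0,0.02],"spin":0.015},{"slide":[0,0,0.02],"spin":0},{"slide":[0,0,0.010],"spin":0},{"slide":[0,0,0.002],"spin":0},{"slide":[0,0,0],"spin":0}]' 0.07
python3 - <<'E'
from h import *
print({k:np.round(v,2) for k,v in readout.state().items()})
E
```

```text
time_s: 3.92
tool_pos: [618.3, -264.6, 9.0]
tcp_rot: [-2.475, -1.934, -0.004]
contact_force: [0.7, -0.8, 0.6]
gripper_width: 70.1
{'time_s': np.float64(3.92), 'joint_positions': array([-0.49,  0.46,  1.31,  0.  ,  1.38, -0.25]), 'joint_velocities': array([ 0.,  0., -0., -0.,  0.,  0.]), 'effort': array([ 1.000e-02, -4.664e+01, -2.768e+01,  7.000e-02,  7.000e-02,
       -0.000e+00]), 'tool_pos': array([ 618.31, -264.57,    8.96]), 'tcp_rot': array([-2.47, -1.93, -0.  ]), 'contact_force': array([ 0.68, -0.8 ,  0.56]), 'ft_torque': array([-0.  ,  0.02,  0.02]), 'gripper_width': np.float64(70.07)}
```

```bash
python3 -m crank '[{"slide":[-0.001,0,-0.002],"spin":0},{"slide":[0,0,0],"spin":0},{"slide":[0,0,0],"spin":0},{"slide":[0,0,0],"spin":0},{"slide":[0,0,0],"spin":0}]' 0.03
python3 -m crank '[{"slide":[0,0,0],"spin":0},{"slide":[0,0,-0.02],"spin":0},{"slide":[0,0,-0.05],"spin":0},{"slide":[0,0,-0.05],"spin":0},{"slide":[0,0,-0.02],"spin":0}]' 0.03
```

```text
time_s: 4.55
tool_pos: [619.3, -266.4, 13.1]
tcp_rot: [2.473, 1.932, 0.006]
contact_force: [0.0, -0.1, 0.1]
gripper_width: 45.7
time_s: 5.18
tool_pos: [617.6, -265.8, 158.5]
tcp_rot: [2.475, 1.934, 0.005]
contact_force: [0.4, 0.5, -0.6]
gripper_width: 45.2
```

```bash
python3 -m crank '[{"slide":[0.03,-0.014,-0.01],"spin":0},{"slide":[0.05,-0.024,0],"spin":0},{"slide":[0.05,-0.024,0],"spin":0},{"slide":[0.05,-0.024,0],"spin":0},{"slide":[0.05,-0.024,0],"spin":0}]' 0.03
python3 -m crank '[{"slide":[0.05,-0.024,0],"spin":-0.04},{"slide":[0.04,-0.018,0],"spin":-0.1},{"slide":[0.02,0,0],"spin":-0.1},{"slide":[0,0,0],"spin":-0.1},{"slide":[0,0,0],"spin":0}]' 0.03
python3 look.py w3 red_sherd_mid cassette pedestal_top catch_left dock
```

```text
time_s: 5.8
tool_pos: [569.4, -14.6, 181.1]
tcp_rot: [2.47, 1.914, 0.022]
contact_force: [0.8, 0.1, -0.5]
gripper_width: 45.1
time_s: 6.42
tool_pos: [550.5, 111.5, 190.5]
tcp_rot: [2.083, 2.314, 0.034]
contact_force: [-0.8, -0.5, -1.0]
gripper_width: 45.5
6.425 [550.5 111.5 190.5] jaw yaw 6.0 toolz [ 0.035 -0.002 -0.999] cam [536. 185. 369.] 45.49479893948534
red_sherd_mid 0.75 all (array([564.6,  63.2]), array([130. ,  47.4]), -74.0) top z 199.8 top (array([550.3, 112.4]), array([45.9, 25.3]), 7.4)
cassette 0.95 all (array([542.6, 186.6]), array([102.5,  66.4]), 8.3) top z 37.5 top (array([542.8, 186.5]), array([65.9, 27.9]), -81.7)
pedestal_top 0.93 all (array([542.5, 186. ]), array([99.9, 67.1]), 7.9) top z 42.5 top (array([542.5, 186. ]), array([67.1, 27.9]), -82.5)
catch_left 0.92 all (array([538. , 218.9]), array([26.7, 10.5]), 7.9) top z 72.0 top (array([538.5, 216.4]), array([26.1,  5.1]), 7.5)
dock 0.62 all (array([542.1, 186.7]), array([153.9, 131.5]), 7.8) top z 20.4 top (array([542.5, 186.1]), array([116. , 100.2]), 8.1)
dock 0.27 all (array([543.2, 183.8]), array([103.2,  71.6]), 8.2) top z 37.2 top (array([542.6, 186. ]), array([67.1, 27.6]), -82.5)
```

View pics/w3.png

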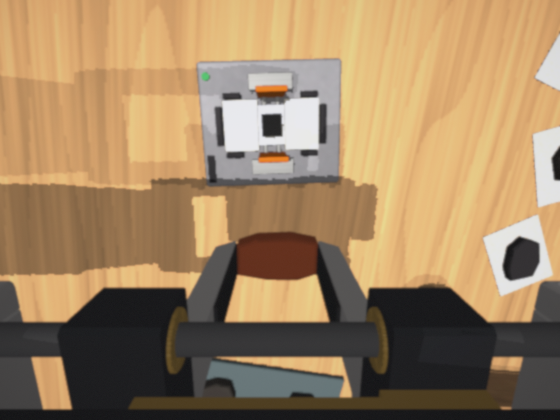

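The dock is in full view, with the black pedestal top at pixel (272,125) and orange catches above and below it. It measures about (542.5,186.1) with yaw 8°. The sherd is held level and centred. I'm moving over it gently.

```bash
python3 -m crank '[{"slide":[0.015,0,0],"spin":-0.02},{"slide":[0.022,0,0.0],"spin":0},{"slide":[0.022,0,0.0],"spin":0},{"slide":[0.013,0,0],"spin":0},{"slide":[0,0,0],"spin":0}]' 0.03
python3 - <<'E'
from h import *
z=np.load("pics/w3.npz");im=z["im"].astype(int);P=z["P"]
m=np.zeros(im.shape[:2],bool);m[108:142,255:288]=im[108:142,255:288].max(-1)<60
q=P[m];print("ped",rect(q),np.median(q[:,2]).round(1),len(q))
import subprocess
s=readout.state();M=R.from_rotvec(s["tcp_rot"]).as_matrix();print(np.round(s["tool_pos"],1),M.round(3).tolist())
t=np.array([542.7,185.2,100]);print("tool-delta to z100",(M.T@(t-s["tool_pos"])).round(1))
E
```

```text
time_s: 7.35
tool_pos: [541.0, 185.8, 187.5]
tcp_rot: [2.062, 2.337, 0.03]
contact_force: [1.0, -0.7, -0.7]
gripper_width: 45.4
ped (array([543. , 185.8]), array([19.1, 16.4]), -81.2) 35.3 325
[541.  185.8 187.5] [[-0.124, 0.992, 0.031], [0.992, 0.124, -0.002], [-0.006, 0.031, -1.0]]
tool-delta to z100 [-0.3 -1.  87.5]
```

```bash
python3 -m crank '[{"slide":[0,0,0.02],"spin":0},{"slide":[0,-0.001,0.025],"spin":0},{"slide":[0,0,0.025],"spin":0},{"slide":[0,0,0.015],"spin":0},{"slide":[0,0,0],"spin":0}]' 0.03
python3 look.py w4 red_sherd_mid catch_left catch_right
python3 - <<'E'
from h import *
s=readout.state();M=R.from_rotvec(s["tcp_rot"]).as_matrix()
print((M.T@(np.array([542.9,185.3,45])-s["tool_pos"])).round(1))
E
```

```text
time_s: 7.98
tool_pos: [544.0, 183.5, 101.2]
tcp_rot: [2.062, 2.333, 0.031]
contact_force: [0.8, -0.1, 0.3]
gripper_width: 45.2
7.975 [544.  183.5 101.2] jaw yaw 7.1 toolz [ 0.034 -0.004 -0.999] cam [529. 257. 279.] 45.21496458842099
red_sherd_mid 0.73 all (array([550.8, 158.9]), array([79.3, 68.5]), -75.8) top z 110.4 top (array([543.8, 184.1]), array([46. , 25.6]), 7.7)
catch_left 0.78 all (array([537.4, 215.5]), array([24.5, 22.4]), 55.9) top z 71.7 top (array([538.5, 216.5]), array([27.6,  5.1]), 7.0)
[ 1.8 -4.8 58.8]
```

View pics/w4.png

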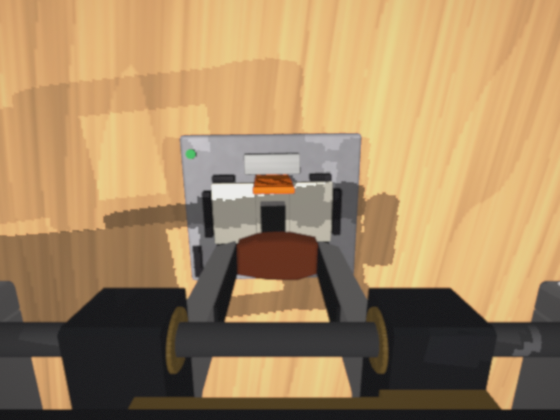

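The sherd hangs just above the pedestal, between the catches, with the near end of the pedestal visible at (272,218). I'll re-read the pose, because two readings differ.

```bash
cat > st.py <<'E'
from h import *
import sys
for i in range(5):
    if i: eyes.get_image("wrist")
    s=readout.state();M=R.from_rotvec(s["tcp_rot"]).as_matrix()
    print(s["time_s"],np.round(s["tool_pos"],1),M[:,2].round(3),np.degrees(np.arctan2(M[1,1],M[0,1])).round(1),np.round(s["contact_force"],1),np.round(s["gripper_width"],1),(M.T@(np.array([float(a) for a in sys.argv[1:4]])-s["tool_pos"])).round(1))
E
python3 st.py 542.9 185.3 45
```

```text
8.175 [545.6 184.2 104. ] [ 0.039 -0.002 -0.999] 7.1 [ 0.2  0.8 -0.2] 45.5 [ 1.8 -4.8 58.8]
8.225 [545.5 184.2 104. ] [ 0.039 -0.002 -0.999] 7.1 [-1.   0.   0.5] 45.4 [ 1.8 -4.7 58.8]
8.275 [545.5 184.2 103.9] [ 0.039 -0.002 -0.999] 7.1 [0.2 0.1 0.1] 45.7 [ 1.8 -4.7 58.7]
8.325 [545.3 184.2 103.7] [ 0.038 -0.002 -0.999] 7.1 [-0.3 -0.3  0.4] 45.6 [ 1.8 -4.5 58.5]
8.375 [545.2 184.2 103.5] [ 0.038 -0.002 -0.999] 7.1 [-0.7 -0.7  0.8] 45.3 [ 1.8 -4.3 58.3]
```

```bash
python3 -m crank '[{"slide":[0.001,-0.001,0.018],"spin":0},{"slide":[0.001,-0.001,0.015],"spin":0},{"slide":[0,-0.001,0.008],"spin":0},{"slide":[0,-0.001,0.004],"spin":0},{"slide":[0,0,0],"spin":0}]' 0.03
python3 st.py 542.9 185.3 41
```

```text
time_s: 9.0
tool_pos: [541.5, 185.6, 53.8]
tcp_rot: [2.061, 2.333, 0.033]
contact_force: [0.4, 0.2, -0.5]
gripper_width: 45.8
9.0 [541.5 185.6  53.8] [ 0.036 -0.003 -0.999] 7.1 [ 0.4  0.2 -0.5] 45.8 [-0.4  0.9 12.9]
9.05 [541.7 185.6  54.2] [ 0.036 -0.003 -0.999] 7.1 [ 0.3 -0.6 -0.8] 45.8 [-0.4  0.7 13.2]
9.1 [542.  185.7  54.7] [ 0.037 -0.003 -0.999] 7.1 [ 0.2 -0.5 -0.1] 45.6 [-0.4  0.3 13.7]
9.15 [542.3 185.8  55. ] [ 0.037 -0.002 -0.999] 7.1 [ 0.5 -0.4 -0.2] 45.3 [-0.5  0.1 14. ]
9.2 [542.4 185.8  55.1] [ 0.038 -0.002 -0.999] 7.1 [ 0.6 -0.4 -1. ] 45.5 [-0.4 -0.1 14.2]
```

```bash
python3 -m crank '[{"slide":[0,0,0.005],"spin":0},{"slide":[0,0,0.004],"spin":0},{"slide":[0,0,0.003],"spin":0},{"slide":[0,0,0.001],"spin":0},{"slide":[0,0,0],"spin":0}]' 0.03
python3 st.py 542.9 185.3 41
python3 look.py w5 red_sherd_mid
```

```text
time_s: 9.82
tool_pos: [543.4, 185.8, 41.9]
tcp_rot: [2.059, 2.331, 0.038]
contact_force: [0.5, 0.2, -0.6]
gripper_width: 45.7
9.825 [543.4 185.8  41.9] [ 0.039 -0.002 -0.999] 7.1 [ 0.5  0.2 -0.6] 45.7 [-0.4 -0.6  0.9]
9.875 [543.4 185.8  42. ] [ 0.039 -0.002 -0.999] 7.1 [-0.1 -0.3 -1. ] 45.7 [-0.5 -0.6  1. ]
9.925 [543.5 185.9  42.1] [ 0.039 -0.002 -0.999] 7.1 [ 1.  -0.1 -0.2] 45.5 [-0.5 -0.7  1.1]
9.975 [543.5 185.9  42.2] [ 0.04  -0.002 -0.999] 7.1 [-0.4  0.3 -0.8] 45.5 [-0.5 -0.7  1.2]
10.025 [543.6 185.9  42.3] [ 0.04  -0.002 -0.999] 7.1 [-0.3  0.8 -0. ] 45.4 [-0.5 -0.8  1.2]
10.025 [543.6 185.9  42.3] jaw yaw 7.1 toolz [ 0.04  -0.002 -0.999] cam [527. 259. 220.] 45.4057221417943
red_sherd_mid 0.94 all (array([545.8, 177.3]), array([53.8, 45.5]), 5.5) top z 51.6 top (array([543.3, 186.8]), array([45.7, 25.9]), 6.1)
```

```bash
python3 -m crank '[{"slide":[-0.0008,0,0.001],"spin":0},{"slide":[0,0,0.001],"spin":0},{"slide":[0,0,0.0007],"spin":0},{"slide":[0,0,0],"spin":0},{"slide":[0,0,0],"spin":0}]' 0.03
python3 look.py w6 red_sherd_mid
python3 st.py 542.9 185.3 41
```

```text
time_s: 10.75
tool_pos: [544.0, 185.1, 41.2]
tcp_rot: [2.059, 2.331, 0.04]
contact_force: [-1.1, 0.7, 2.1]
gripper_width: 45.6
10.75 [544.  185.1  41.2] jaw yaw 7.1 toolz [ 0.041 -0.002 -0.999] cam [528. 258. 219.] 45.584292957268566
10.85 [544.  185.1  41.2] [ 0.041 -0.002 -0.999] 7.1 [-1.3 -0.8  2.2] 45.3 [ 0.4 -1.1  0.2]
10.9 [544.  185.1  41.3] [ 0.041 -0.002 -0.999] 7.1 [-0.4 -0.1  2.1] 45.9 [ 0.4 -1.1  0.2]
10.95 [544.  185.1  41.2] [ 0.041 -0.002 -0.999] 7.1 [-1.2  0.   3.1] 45.4 [ 0.4 -1.1  0.2]
11.0 [544.  185.1  41.2] [ 0.041 -0.002 -0.999] 7.1 [-0.6  0.4  2.5] 45.3 [ 0.3 -1.1  0.2]
11.05 [544.  185.1  41.2] [ 0.041 -0.002 -0.999] 7.1 [-0.9 -0.3  2.3] 45.6 [ 0.4 -1.1  0.2]
```

It's touching (about 2.3 N upward), so I'm releasing and rising.

```bash
python3 -m crank '[{"slide":[0,0,0],"spin":0},{"slide":[0,0,0],"spin":0},{"slide":[0,0,0],"spin":0},{"slide":[0,0,0],"spin":0},{"slide":[0,0,0],"spin":0}]' 0.065
python3 -m crank '[{"slide":[0,0,-0.01],"spin":0},{"slide":[0,0,-0.02],"spin":0},{"slide":[0,0,-0.03],"spin":0},{"slide":[0,0,-0.03],"spin":0},{"slide":[-0.02,0,-0.02],"spin":0}]' 0.065
python3 -m crank '[{"slide":[-0.03,0,-0.01],"spin":0},{"slide":[-0.03,0,0],"spin":0},{"slide":[-0.01,0,0],"spin":0},{"slide":[0,0,0],"spin":0},{"slide":[0,0,0],"spin":0}]' 0.065
python3 look.py w7 red_sherd_mid cassette catch_left dock
```

```text
time_s: 11.68
tool_pos: [544.0, 185.1, 39.9]
tcp_rot: [2.059, 2.331, 0.039]
contact_force: [0.8, -0.2, 0.6]
gripper_width: 64.9
time_s: 12.3
tool_pos: [540.9, 165.9, 153.9]
tcp_rot: [2.058, 2.334, 0.037]
contact_force: [-0.7, 0.1, 0.8]
gripper_width: 64.7
time_s: 12.92
tool_pos: [551.4, 95.7, 171.3]
tcp_rot: [2.053, 2.33, 0.05]
contact_force: [-0.7, 1.2, -0.4]
gripper_width: 64.8
12.925 [551.4  95.7 171.3] jaw yaw 7.2 toolz [ 0.048  0.001 -0.999] cam [534. 168. 349.] 64.79117158029635
red_sherd_mid 0.8 all (array([546. , 186.9]), array([50.1, 28.9]), 6.0) top z 50.2 top (array([543.9, 185.2]), array([45.8, 24.6]), 7.4)
red_sherd_mid 0.57 all (array([540.5, 220.5]), array([32.4, 13.8]), 7.6) top z 71.7 top (array([538.7, 215.9]), array([27.2,  4.7]), 7.8)
cassette 0.72 all (array([543.2, 186.7]), array([105.1,  69. ]), 10.4) top z 59.6 top (array([542.8, 185.5]), array([65.9, 27.9]), -82.6)
catch_left 0.89 all (array([538.4, 215.8]), array([27.7,  4.7]), 7.0) top z 71.7 top (array([538.6, 215.9]), array([27.1,  4.7]), 7.1)
dock 0.82 all (array([543. , 185.4]), array([154.5, 133.3]), 8.6) top z 20.4 top (array([542.5, 186. ]), array([115.9, 100. ]), 7.9)
```

View pics/w7.png

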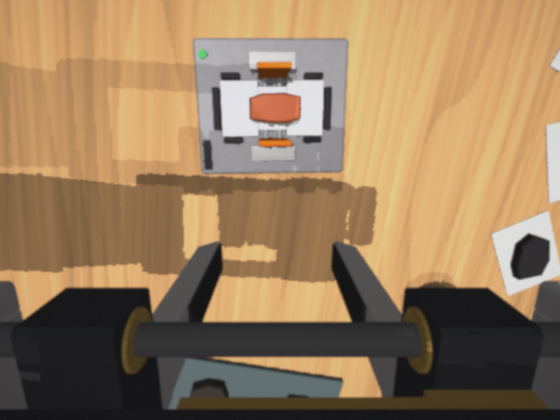

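The sherd lies flat and lengthwise on the pedestal at pixel (275,107), about 1 mm from centre, with both catches free. I'm opening fully and turning the gripper 90°.

```bash
python3 -m crank '[{"slide":[0,0,0],"spin":-0.1},{"slide":[0,0,0],"spin":-0.16},{"slide":[0,0,0],"spin":-0.16},{"slide":[0,0,0],"spin":-0.16},{"slide":[0,0,0],"spin":-0.16}]' 0.09
python3 -m crank '[{"slide":[0,0,0],"spin":-0.16},{"slide":[0,0,0],"spin":-0.16},{"slide":[0,0,0],"spin":-0.16},{"slide":[0,0,0],"spin":-0.1},{"slide":[0,0,0],"spin":0}]' 0.09
python3 st.py 630 197 170
```

```text
time_s: 13.8
tool_pos: [550.8, 97.6, 170.1]
tcp_rot: [1.029, 2.922, 0.024]
contact_force: [-0.4, -0.1, -0.4]
gripper_width: 89.9
time_s: 14.42
tool_pos: [550.2, 99.5, 169.3]
tcp_rot: [0.117, 3.095, 0.004]
contact_force: [0.4, -0.0, -0.2]
gripper_width: 90.0
14.425 [550.2  99.5 169.3] [ 0.044  0.001 -0.999] 85.7 [ 0.4 -0.  -0.2] 90.0 [-72.2 103.2   2.9]
14.475 [550.2  99.5 169.2] [ 0.044  0.001 -0.999] 85.7 [ 0.6 -0.2 -0.5] 90.4 [-72.1 103.3   2.8]
14.525 [550.2  99.4 169.2] [ 0.044  0.001 -0.999] 85.6 [ 0.1 -0.1 -0.2] 90.5 [-72.1 103.4   2.8]
14.575 [550.3  99.3 169.3] [ 0.044  0.001 -0.999] 85.7 [ 0.   0.4 -0.2] 89.9 [-72.  103.4   2.9]
14.625 [550.3  99.3 169.3] [ 0.044  0.001 -0.999] 85.7 [ 0.6 -0.4 -0.5] 90.2 [-72.1 103.5   3. ]
```

```bash
python3 -m crank '[{"slide":[-0.006,0.012,0],"spin":-0.1},{"slide":[-0.012,0.022,0],"spin":-0.115},{"slide":[-0.012,0.022,0],"spin":0},{"slide":[-0.012,0.022,0],"spin":0},{"slide":[-0.006,0.012,0],"spin":0}]' 0.09
python3 look.py w8 red_sherd_mid catch_left catch_right cassette dock
python3 st.py 542.8 185.7 100
```

```text
time_s: 15.25
tool_pos: [591.4, 194.2, 171.4]
tcp_rot: [-0.216, 3.09, -0.004]
contact_force: [-0.4, -0.2, -0.0]
gripper_width: 90.2
15.25 [591.4 194.2 171.4] jaw yaw 98.0 toolz [ 0.045  0.    -0.999] cam [511. 183. 347.] 90.15984112166106
red_sherd_mid 0.59 all (array([544. , 185.1]), array([45.9, 25.9]), 6.3) top z 50.2 top (array([543.9, 185.2]), array([45.4, 24.7]), 8.7)
red_sherd_mid 0.5 all (array([542.7, 188.7]), array([101.5,  71.9]), 8.9) top z 63.7 top (array([542.3, 186.1]), array([67.1, 27.7]), -81.8)
catch_left 0.48 all (array([542.6, 185.9]), array([100.2,  66.6]), 8.6) top z 62.3 top (array([542.3, 185.9]), array([66.8, 27.7]), -81.8)
catch_right 0.57 all (array([546.6, 155.6]), array([27.8,  5.7]), 7.6) top z 71.8 top (array([546.6, 155.8]), array([27.7,  4.6]), 6.1)
cassette 0.57 all (array([542.4, 186.2]), array([100.5,  66.4]), 7.5) top z 62.9 top (array([542.5, 186.2]), array([66.5, 27.7]), -82.3)
dock 0.69 all (array([542.5, 185.9]), array([149.8, 132.5]), 7.1) top z 20.2 top (array([542.6, 186. ]), array([116.1, 100.2]), 7.7)
15.55 [591.1 192.4 171.6] [ 0.045 -0.    -0.999] 97.9 [-0.9 -0.5 -0.5] 89.8 [51.8  0.5 69.4]
15.6 [591.1 192.4 171.7] [ 0.045 -0.    -0.999] 97.9 [ 0.2 -0.1 -0.2] 90.3 [51.9  0.5 69.4]
15.65 [591.1 192.4 171.7] [ 0.045  0.    -0.999] 97.9 [-0.1 -0.8  0.2] 90.0 [51.9  0.4 69.5]
15.7 [591.2 192.5 171.7] [ 0.045  0.    -0.999] 97.9 [-1.   0.4  0.5] 90.1 [52.   0.4 69.5]
15.75 [591.2 192.6 171.7] [ 0.045  0.    -0.999] 97.9 [-0.1 -1.1 -0.4] 90.1 [52.   0.3 69.5]
```

View pics/w8.png

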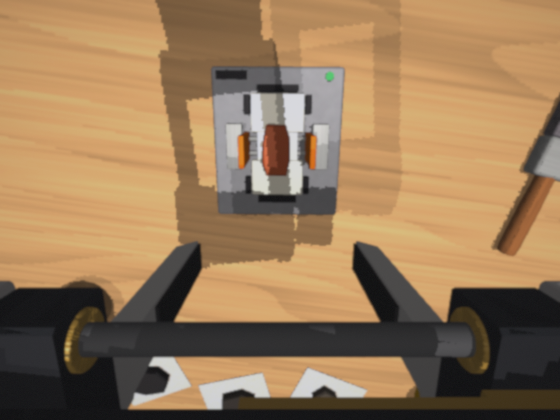

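The jaws now lie square across the two orange catches at (242,151) and (312,151), with the sherd still in place at (275,148). I'm going over the top and then down.

```bash
python3 -m crank '[{"slide":[0.010,0,0.005],"spin":0},{"slide":[0.014,0.0005,0.015],"spin":0},{"slide":[0.014,0,0.02],"spin":0},{"slide":[0.010,0,0.02],"spin":0},{"slide":[0.003,0,0.01],"spin":0}]' 0.09
python3 st.py 543 186 85
```

```text
time_s: 16.38
tool_pos: [540.5, 184.7, 97.8]
tcp_rot: [-0.213, 3.088, -0.004]
contact_force: [0.0, -1.2, 1.1]
gripper_width: 89.9
16.375 [540.5 184.7  97.8] [ 0.046  0.    -0.999] 97.9 [ 0.  -1.2  1.1] 89.9 [-2.1  1.  12.9]
16.425 [539.8 184.6  96.7] [ 0.044 -0.    -0.999] 97.9 [-0.9 -0.7 -1.2] 90.2 [-2.8  1.1 11.8]
16.475 [540.8 184.7  97.8] [ 0.046  0.    -0.999] 97.9 [0.1 0.1 0.1] 89.8 [-1.8  1.  12.9]
16.525 [541.9 185.   99. ] [ 0.048  0.001 -0.999] 97.9 [-0.1  0.7  0.1] 89.9 [-0.6  1.  14. ]
16.575 [542.6 185.1  99.9] [ 0.05   0.001 -0.999] 97.9 [ 0.  -0.1  0.1] 89.8 [ 0.3  0.9 14.9]
```

```bash
python3 -m crank '[{"slide":[0,0.001,0.010],"spin":0},{"slide":[0.001,0,0.014],"spin":0},{"slide":[0.001,0,0.012],"spin":0},{"slide":[0,0,0.006],"spin":0},{"slide":[0,0,0],"spin":0}]' 0.09
python3 st.py 543 186 36
```

```text
time_s: 17.2
tool_pos: [544.1, 186.2, 55.9]
tcp_rot: [-0.212, 3.083, -0.003]
contact_force: [-0.7, 0.2, 0.4]
gripper_width: 89.9
17.2 [544.1 186.2  55.9] [ 0.052  0.002 -0.999] 97.8 [-0.7  0.2  0.4] 89.9 [ 2.1  0.1 19.8]
17.25 [544.3 186.2  56.2] [ 0.052  0.002 -0.999] 97.9 [-0.6 -0.1 -0.5] 90.0 [ 2.3  0.1 20.1]
17.3 [544.6 186.3  56.8] [ 0.053  0.002 -0.999] 97.9 [ 0.4 -0.1 -0.2] 90.1 [ 2.7  0.  20.7]
17.35 [544.9 186.4  57.2] [ 0.054  0.002 -0.999] 97.8 [ 0.2 -0.4 -0.2] 90.1 [ 3.   0.  21.1]
17.4 [545.  186.4  57.4] [ 0.054  0.002 -0.999] 97.9 [ 0.4 -0.4  0.4] 90.1 [ 3.2 -0.  21.3]
```

```bash
python3 -m crank '[{"slide":[0.001,0,0.006],"spin":0},{"slide":[0.001,0,0.006],"spin":0},{"slide":[0.001,0,0.005],"spin":0},{"slide":[0,0,0.003],"spin":0},{"slide":[0,0,0],"spin":0}]' 0.09
python3 look.py w9 red_sherd_mid
python3 st.py 543 186 36
```

```text
time_s: 18.02
tool_pos: [543.2, 186.1, 36.5]
tcp_rot: [-0.211, 3.079, -0.002]
contact_force: [0.1, -0.1, -0.4]
gripper_width: 90.0
18.025 [543.2 186.1  36.5] jaw yaw 97.9 toolz [ 0.055  0.002 -0.998] cam [460. 175. 211.] 89.99456885415464
18.125 [543.5 186.2  36.9] [ 0.056  0.003 -0.998] 97.9 [-1.7  0.1 -0.9] 90.1 [ 0.5 -0.1  0.8]
18.175 [543.6 186.2  37.1] [ 0.056  0.003 -0.998] 97.8 [-0.1 -0.3 -0.4] 90.2 [ 0.7 -0.1  1. ]
18.225 [543.7 186.2  37.2] [ 0.056  0.003 -0.998] 97.9 [ 0.2  0.3 -0.1] 90.3 [ 0.8 -0.1  1.2]
18.275 [543.7 186.2  37.2] [ 0.057  0.003 -0.998] 97.9 [ 0.5  0.7 -0.5] 89.9 [ 0.8 -0.1  1.2]
18.325 [543.7 186.2  37.2] [ 0.057  0.003 -0.998] 97.9 [ 0.1 -0.3  0.3] 90.2 [ 0.8 -0.1  1.2]
```

View pics/w9.png

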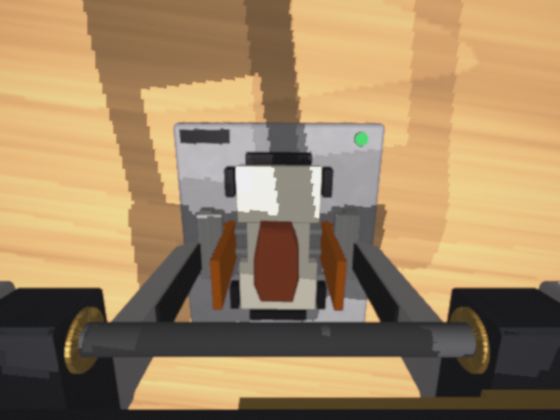

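The fingers straddle both catches evenly, just outside them at pixels (222,265) and (333,265), with the sherd centred between. I'm closing in stages.

```bash
Z='{}'; python3 -m crank '[{"slide":[0.0007,0,0.001],"spin":0},{"slide":[0,0,0],"spin":0},{"slide":[0,0,0],"spin":0},{"slide":[0,0,0],"spin":0},{"slide":[0,0,0],"spin":0}]' 0.068
python3 -m crank '[{"slide":[0,0,0],"spin":0},{"slide":[0,0,0],"spin":0},{"slide":[0,0,0],"spin":0},{"slide":[0,0,0],"spin":0},{"slide":[0,0,0],"spin":0}]' 0.06
python3 -m crank '[{"slide":[0,0,0],"spin":0},{"slide":[0,0,0],"spin":0},{"slide":[0,0,0],"spin":0},{"slide":[0,0,0],"spin":0},{"slide":[0,0,0],"spin":0}]' 0.045
python3 look.py w10 red_sherd_mid
python3 st.py 543 186 36
```

```text
time_s: 18.95
tool_pos: [543.2, 186.2, 36.4]
tcp_rot: [-0.211, 3.077, -0.002]
contact_force: [-0.8, -0.5, 0.2]
gripper_width: 67.6
time_s: 19.58
tool_pos: [543.2, 186.2, 36.5]
tcp_rot: [-0.211, 3.077, -0.001]
contact_force: [0.1, -0.1, 0.2]
gripper_width: 59.9
time_s: 20.2
tool_pos: [543.4, 186.3, 37.0]
tcp_rot: [-0.211, 3.076, -0.001]
contact_force: [0.7, -0.2, 1.1]
gripper_width: 51.7
20.2 [543.4 186.3  37. ] jaw yaw 97.9 toolz [ 0.058  0.003 -0.998] cam [460. 175. 211.] 51.74403891712401
red_sherd_mid 0.96 all (array([554.2, 185.5]), array([67.1, 30.6]), 8.4) top z 50.0 top (array([544.1, 184.9]), array([46.7, 25.7]), 6.7)
20.3 [543.4 186.4  37. ] [ 0.058  0.003 -0.998] 97.9 [-0.2  0.8  0.8] 52.2 [ 0.5 -0.3  1. ]
20.35 [543.5 186.3  37. ] [ 0.058  0.003 -0.998] 97.9 [-0.7  0.4  0.4] 51.8 [ 0.5 -0.2  1. ]
20.4 [543.4 186.3  37. ] [ 0.058  0.003 -0.998] 97.9 [-1.1  0.2  1.2] 51.5 [ 0.5 -0.3  1. ]
20.45 [543.4 186.3  37. ] [ 0.058  0.003 -0.998] 97.9 [-0.5  0.7  1.9] 51.8 [ 0.5 -0.3  1. ]
20.5 [543.4 186.3  37. ] [ 0.058  0.003 -0.998] 97.9 [0.1 0.4 1.5] 52.0 [ 0.5 -0.3  1. ]
```

View pics/w10.png

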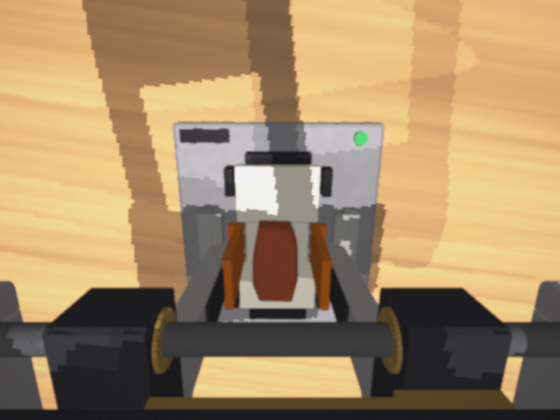

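Both catches are pressed in (opening 51.8 mm) and the sherd is untouched between them. I'm lifting vertically, allowing for the small tool tilt.

```bash
python3 -m crank '[{"slide":[0,0,-0.003],"spin":0},{"slide":[-0.0003,0,-0.005],"spin":0},{"slide":[-0.0004,0,-0.006],"spin":0},{"slide":[-0.0004,0,-0.006],"spin":0},{"slide":[-0.0003,0,-0.005],"spin":0}]' 0.045
python3 st.py 543 186 150
```

```text
time_s: 21.12
tool_pos: [542.0, 186.0, 61.5]
tcp_rot: [-0.212, 3.08, -0.002]
contact_force: [-0.6, 0.1, -1.8]
gripper_width: 51.9
21.125 [542.  186.   61.5] [ 0.054  0.002 -0.999] 97.8 [-0.6  0.1 -1.8] 51.9 [ -5.7  -0.6 -88.3]
21.175 [542.6 186.1  62.4] [ 0.055  0.003 -0.998] 97.8 [-0.   0.9 -1.4] 51.5 [ -5.2  -0.6 -87.5]
21.225 [542.6 186.1  62. ] [ 0.055  0.003 -0.998] 97.8 [-0.2 -0.1 -2.2] 51.9 [ -5.3  -0.6 -87.8]
21.275 [542.3 186.   61.5] [ 0.055  0.002 -0.998] 97.8 [ 0.2 -0.1 -1.8] 51.6 [ -5.5  -0.6 -88.3]
21.325 [542.  186.   61.1] [ 0.054  0.002 -0.999] 97.8 [ 0.6 -0.4 -1.4] 51.7 [ -5.7  -0.6 -88.7]
```

The force is about 1.8 N downward, which matches the weight of the cassette and sherd, so it's free. I'll continue up and check.

```bash
python3 -m crank '[{"slide":[-0.0005,0,-0.006],"spin":0},{"slide":[-0.0006,0,-0.010],"spin":0},{"slide":[-0.0006,0,-0.011],"spin":0},{"slide":[-0.0006,0,-0.010],"spin":0},{"slide":[-0.0004,0,-0.006],"spin":0}]' 0.045
python3 -m crank '[{"slide":[-0.0005,0,-0.008],"spin":0},{"slide":[-0.0006,0,-0.011],"spin":0},{"slide":[-0.0006,0,-0.012],"spin":0},{"slide":[-0.0006,0,-0.010],"spin":0},{"slide":[-0.0003,0,-0.004],"spin":0}]' 0.045
python3 -m crank '[{"slide":[0,0,0],"spin":0},{"slide":[0,0,0],"spin":0},{"slide":[0,0,0],"spin":0},{"slide":[0,0,0],"spin":0},{"slide":[0,0,0],"spin":0}]' 0.045
python3 look.py w11 red_sherd_mid cassette
python3 st.py 543 186 156
python3 - <<'E'
from h import *
im,d=eyes.get_image("side");im2,_=eyes.get_image("scene")
P=cloud(d,eyes.camera_params("side"))
for l in("red_sherd_mid","cassette","dark_sherd_a_mid"):
    for r in nets.search_frame(l,"side")[:3]:print(l,np.round(r["centre"]),round(r["p"],2))
w=np.load("pics/w11.npz")["im"]
K=eyes.camera_params("side");c=(R.from_matrix(rot(K)).inv().apply(np.array([543,186,130])-K["position"]))
k=np.array(K["camera_matrix"]);u=int(k[0,0]*c[0]/-c[2]+k[0,2]);v=int(-k[1,1]*c[1]/-c[2]+k[1,2])
u=min(max(u,60),500);v=min(max(v,45),375)
save("fin",np.hstack([cv2.resize(im[v-45:v+45,u-60:u+60],(400,300)),cv2.resize(w,(400,300))]))
E
```

```text
time_s: 21.95
tool_pos: [542.2, 186.3, 106.9]
tcp_rot: [-0.212, 3.081, -0.003]
contact_force: [-0.0, 0.2, -1.6]
gripper_width: 52.0
time_s: 22.58
tool_pos: [542.6, 186.6, 155.8]
tcp_rot: [-0.211, 3.08, -0.002]
contact_force: [0.2, -1.0, -2.6]
gripper_width: 51.5
time_s: 23.2
tool_pos: [542.0, 186.4, 154.5]
tcp_rot: [-0.212, 3.082, -0.003]
contact_force: [0.2, -0.8, -1.9]
gripper_width: 51.9
23.2 [542.  186.4 154.5] jaw yaw 97.8 toolz [ 0.052  0.002 -0.999] cam [460. 175. 329.] 51.90900318783136
red_sherd_mid 0.94 all (array([547.4, 185.3]), array([56.7, 26.4]), 2.8) top z 167.5 top (array([542.8, 185. ]), array([46.3, 25.7]), 6.5)
cassette 0.93 all (array([588.4, 181.6]), array([193.4, 107.9]), 10.8) top z 185.5 top (array([541.1, 186.3]), array([54.6, 29.1]), -80.7)
cassette 0.71 all (array([595.7, 238.1]), array([156.2,  25.1]), 19.8) top z 189.0 top (array([538. , 209.6]), array([27.9,  5.1]), 8.2)
23.35 [542.  186.4 154.7] [ 0.052  0.002 -0.999] 97.8 [-0.6 -0.1 -1.7] 51.6 [-1.  -0.6 -1.2]
23.4 [542.  186.4 154.7] [ 0.052  0.002 -0.999] 97.9 [-0.3  0.2 -2.7] 51.7 [-1.  -0.6 -1.2]
23.45 [542.  186.4 154.8] [ 0.053  0.002 -0.999] 97.8 [-0.   0.2 -1.7] 51.8 [-0.9 -0.6 -1.1]
23.5 [542.1 186.4 154.9] [ 0.053  0.002 -0.999] 97.8 [ 0.8  0.1 -2.2] 51.8 [-0.9 -0.6 -1.1]
23.55 [542.1 186.4 154.9] [ 0.053  0.002 -0.999] 97.9 [-0.9 -0.8 -1.7] 51.8 [-0.9 -0.6 -1.1]
red_sherd_mid [530. 177. 165.] 0.4
cassette [534. 176. 134.] 0.74
dark_sherd_a_mid [ 504. -165.   24.] 0.72
```

View pics/fin.png

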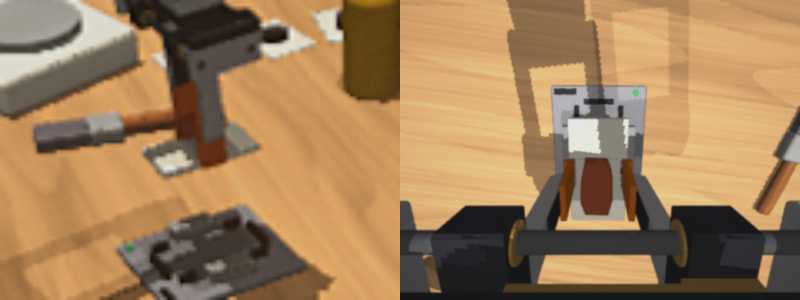

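The cassette hangs level above the empty dock (left view), with the sherd between the pressed catches (right view). The pose is steady, so I'm handing it in.

```bash
python3 -c "
from cell import manip;print(manip.job_done())"
```

```text
the job is handed in; nothing more can be done
None
```

I laid the red-brown sherd flat and lengthwise on the pedestal and let go. I then pinched both orange catches and lifted the cassette about 118 mm straight up. It was handed in at about 24 s, still held by the catches; the hand-in returned no verdict.

**Last checks before hand-in:**
- **Sherd:** about 2 mm from the middle of the catches and within about 2° of lengthwise. It lay flat, with a visible gap between it and the catches and fingers.
- **Catches:** the finger opening stayed at 51.8 mm. That is about 2 mm less than the nominal 54 mm for both catches fully in, so I took them as fully pressed. I had no direct reading of either catch.
- **Cassette:** it looked level and clear of the dock. The arm drifted by less than 0.5 mm over the last readings, and the tool carried about 2 N, which fits the weight of the cassette and sherd.

**What disagreed or went unchecked:**
- **Tool tilt:** the tool leaned about 3° about the jaw axis, picked up during the fast moves. The cassette did not appear to follow it.
- **Side camera:** its networks placed the sherd and cassette about 10 mm away from where the wrist camera did. I trusted the wrist camera.
- **Other objects:** one dark sherd was found where it started. I did not re-measure the other two, the brush, the jar or the tub, but no contact showed up in the force readings.

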